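# Free a seized stripper plate with alternate mallet taps

## Robot

A 6-joint arm with a two-finger parallel gripper is mounted at the origin on a cart in front of the work surface, level with it; the furniture and walls round the work are solid. World frame = base frame: x ahead of the robot, y to its left, z up, the work surface at z = 0. Lengths are in m, angles in rad, forces in N, time in s.
With the tool pointing down it reaches from about 0.275 to 1 m from the base axis. Payload 8.4 kg.
Tool frame: the origin (TCP) lies on the centre line of the jaws, within the pads' length; the fingertips stand 17 mm ahead of it and the grasp point (between the pads) lies 2 mm behind it (bot.tcp_to_tips is the z of the fingertips in the tool frame, in m); z points along the fingers, y is the line along which they close (so a half turn about z gives the same grasp; the last joint's range is limited). The gripper opens to 85 mm and grips with 20 to 120 N. Pads are 22 mm wide; open, the fingers measure 114 mm over their backs; the gripper's body (76 mm by 85 mm) begins 54 mm behind the grasp point. The pads swing forward as they close: fully open they stand 13 mm farther back than shut.
Start: joints at [1.256, 0.353, 1.633, -0, 1.155, -0.002], TCP at [0.192, 0.595, 0.248] pointing down, gripper open.
Joint ranges: [-2.63, 2.63], [-0.92, 2.1], [0.06, 2.66], [-1.3, 4.44], [0, 2.69], [-3.02, 3.02]. Speed limits (rad/s): [2.22, 2.22, 2.79, 3.14, 3.14, 3.14].

## Interface

Orientations are given as a unit quaternion [x, y, z, w].
In Python, from workcell import bot, hand, kinematics, get_obs, vision, hand_in gives the robot as it stands. The module is installed in compiled form; this text tells all that it offers. Calls block until the motion is done:
- bot.reach(position, orientation): joint-space move of the TCP to a pose.
- bot.servo_line(position, ori=None, velocity=0.15): straight line of the TCP; ori=None keeps the orientation; velocity is the mean speed in m/s.
- bot.goto_joints(angles): joint-space move.
- hand.move_gripper(opening, strength=None): finger opening in m; strength is the grip in N (None keeps the last); returns when the fingers have stopped.
- bot.dwell(seconds).
- kinematics.solve_ik(position, orientation): joint angles nearest the present ones, or None.
- get_obs(): the state.
- vision.read_camera(name): name is "scene" or "top" or "wrist"; returns a dict with "frame" (400x640x3 uint8, red, green, blue), "intrinsics" (3x3 intrinsics, pixels), "view" (4x4, takes a point from world to camera coordinates). Camera axes: x right, y down, z forward; pixel columns grow to the right and rows downward; lengths in m; the calibration is good to about 2 mm. A picture is of the moment at which its call begins. There is no depth.
A pose or a line that the arm cannot do raises bot.IKError and nothing moves.
- hand_in(): hands the job in; it is judged then, once.
The state is a dict: "time_s": time; "joint_pos": joint angles; "joint_vel": joint speeds; "joint_efforts": joint torques, N m; "position": TCP position; "orientation": TCP orientation; "wrist_force": force on the tool from outside, world axes, zero at the start; "ft_torque": the same for the moment, N m; "gripper_width": finger opening in m; "grip_force": force on a finger pad.
Only numpy, scipy, OpenCV 4.12 (cv2) and the standard library are available. Lean on these libraries where they do the work, as an engineer would, in place of code of your own. Each camera call takes 0.05 s, during which the arm holds its last target. There are 200 camera calls.

## Task

The steel stripper plate of the small die set is seized on its two guide pins. Take the orange-faced mallet and tap the plate free with light taps on its two brass bosses, left and right in turn, a few millimetres at a time (it jams when one end runs ahead, and must not be forced), until it sits squarely against both red stop collars; then stand the mallet back upright on its rubber mat. Touch the plate only with the mallet and leave the other parts on the table where they are.

Things in the scene. Friction and masses are not known exactly. Their poses are not given: they have to be found in the camera images.
- die_base: Fixed die set on the table; aluminium bed x -0.031 to 0.095, 170 mm wide, 12 mm thick. Origin at table level under the front face of the fully closed plate, midway between the pins; x along the pins away from the robot (the plate's way out), y left. A grey front block (44 mm wide, 52 mm tall, x -0.018 to -0.002) covers the plate's middle; grey rear block x 0.063 to 0.085, 50 mm tall.
- stripper_plate: Steel plate 24 x 126 mm (x, y), 14 to 54 mm above the table; origin at table level, front face, above the left pin (27 mm left of middle). Slides on pins at y +-27 mm; cocks at most 0.05 rad (one boss 5 mm ahead), then jams. About 9 N on one boss swings it about the other pin, which stays; when jammed, or pushed mid-plate, it takes 25 N. Over 20 N harms it. Starts up to 5 mm open, cocked; stays where left.
- boss_left (a point): Centre of the striking face of the left (+y) brass boss, 20 mm across, on the plate's robot side, 6 mm proud, 34 mm above the table, 48 mm left of the plate's middle. In the die set's frame its x is -0.006 when closed and +0.008 when the plate sits squarely against the red stop collars (24 mm thick, front faces at x 0.038) on the guide pins behind it.
- boss_right (a point): The same on the right (-y) boss, 48 mm right of the plate's middle; x -0.006 closed, +0.008 against the collars.
- mallet: Loose mallet, about 0.25 kg, standing on its head, handle up. Head 60 mm long (own x, striking axis), 32 mm wide (y), 30 mm tall, a flat orange plastic striking face at each end, 30 mm from the origin, both alike. Square handle 26 x 26 mm, sides parallel to the head's, 36 to 102 mm above the origin. Origin: centre of the head's underside.
- mallet_grip (a point): Point on the axis of the mallet's handle, 60 mm above the underside of its head; axes like the mallet's.
- mat: Black rubber mat, fixed, 120 x 120 x 4 mm; origin at the centre of its underside, on the table. The mallet stands on it near the middle.
- bearing: Bystander: ball bearing, 52 mm across, 15 mm tall; origin under its centre.
- bushing: Bystander: brass bushing, 36 mm across, 30 mm tall; origin under its centre.
- yellow_cap: Bystander: yellow end cap, 60 mm across, 30 mm tall; origin under its centre.
Things that resemble listed ones, but are neither listed nor needed, are in the scene too. What is shaped like the mallet but blue or pink is not meant.

How it is judged:
By the outcome, as a careful person would: the job done as asked, in the order asked, and still so for the second after the job is handed in, with the robot touching nothing.
It also fails if it takes over 67 s, if anything falls off the work surface, if the arm or the gripper's body presses on something with over 40 N, if the wrist force passes 120 N, or if a joint passes its speed limit or range.

## Working session

There is one attempt and no reset: what is moved stays moved. The work goes in short steps, each a Python script; the robot and the scene stay as the last script left them, time stands still between calls to the robot, and variables do not carry over. Pictures are saved under pics/ and viewed, at most 10 in all, crops included, and the job is handed in when it is done.

```bash
mkdir -p pics; python3 - <<'E'
from workcell import bot,hand,kinematics,get_obs,vision
import cv2,numpy as np
for n in("scene","top"):
    r=vision.read_camera(n); cv2.imwrite(f"pics/{n}1.png",r["frame"][:,:,::-1]); print(n,r["intrinsics"].round(1).tolist(),r["view"].round(3).tolist())
o=get_obs(); print({k:np.round(v,3) for k,v in o.items()})
E
```

```text
scene [[397.5, 0.0, 321.3], [0.0, 397.5, 196.6], [0.0, 0.0, 1.0]] [[0.879, -0.477, 0.02, -0.519], [-0.225, -0.451, -0.864, 0.153], [0.421, 0.755, -0.503, 1.153], [0.0, 0.0, 0.0, 1.0]]
top [[409.4, 0.0, 324.3], [0.0, 409.4, 193.6], [0.0, 0.0, 1.0]] [[-0.025, -1.0, -0.011, -0.078], [-0.993, 0.027, -0.117, 0.516], [0.117, 0.008, -0.993, 1.024], [0.0, 0.0, 0.0, 1.0]]
{'time_s': np.float64(0.1), 'joint_pos': array([ 1.256,  0.354,  1.634,  0.   ,  1.155, -0.002]), 'joint_vel': array([-0.001, -0.   , -0.002, -0.002, -0.   ,  0.001]), 'joint_efforts': array([-0.0000e+00, -6.0636e+01, -3.4282e+01, -0.0000e+00,  4.0000e-03,
        0.0000e+00]), 'position': array([0.192, 0.594, 0.248]), 'orientation': array([ 0.156,  0.988, -0.001, -0.   ]), 'wrist_force': array([-0.285,  0.722, -0.406]), 'ft_torque': array([-0.006,  0.024, -0.017]), 'grip_force': np.float64(0.0), 'gripper_width': np.float64(0.085)}
```

View pics/scene1.png

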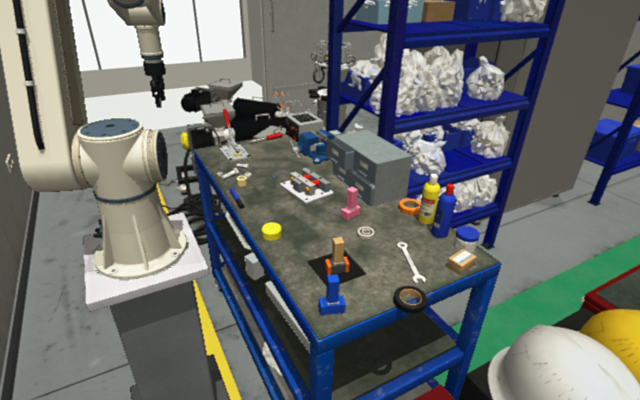

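View pics/top1.png

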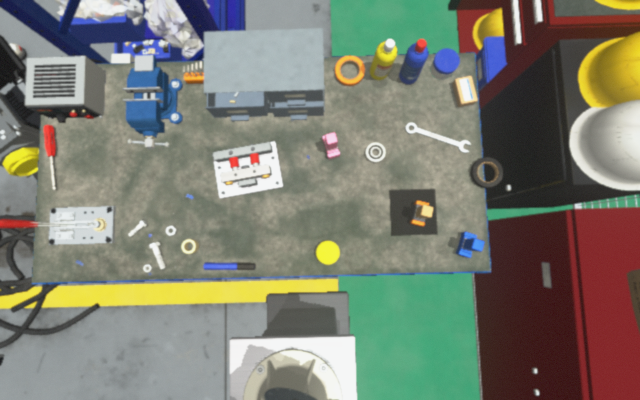

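Mallet candidates in the top view: orange-faced on the black mat (418,212), blue (470,244) and pink (331,145). The orange one on the mat fits the description. I'll check it in a close crop along with the die set.

```bash
cat > h.py <<'E'
import numpy as np,cv2
from workcell import bot,hand,kinematics,get_obs,vision,hand_in
from scipy.spatial.transform import Rotation as R
def ray(c,px):
    V=c["view"];d=V[:3,:3].T@np.linalg.inv(c["intrinsics"])@np.array([px[0],px[1],1.]);return -V[:3,:3].T@V[:3,3],d
def onz(c,px,z):
    o,d=ray(c,px);return o+d*(z-o[2])/d[2]
def proj(c,p):
    q=c["intrinsics"]@(c["view"][:3,:3]@np.array(p)+c["view"][:3,3]);return q[:2]/q[2]
def down(yaw): # tool z down, tool y (closing line) at world angle yaw
    y=np.array([np.cos(yaw),np.sin(yaw),0]);z=np.array([0,0,-1.]);return R.from_matrix(np.c_[np.cross(y,z),y,z]).as_quat()
def st(s=""):
    o=get_obs();print(s,round(float(o["time_s"]),2),"p",o["position"].round(4),"F",o["wrist_force"].round(1),"T",o["ft_torque"].round(2),"w",round(float(o["gripper_width"]),4),"g",round(float(o["grip_force"]),1));return o
E
python3 - <<'E'
from h import *
c=vision.read_camera("top");f=c["frame"][:,:,::-1]
a=cv2.resize(f[180:240,385:485],None,fx=7,fy=5,interpolation=cv2.INTER_CUBIC)[:, :]
a=cv2.resize(f[180:240,380:480],(500,300),interpolation=cv2.INTER_CUBIC)
b=cv2.resize(f[135:205,205:295],(385,300),interpolation=cv2.INTER_CUBIC)
cv2.imwrite("pics/c1.png",cv2.resize(np.hstack([a,b]),(796,270)))
for p in[(423,211),(418,218),(248,168)]:print(onz(c,p,0.03).round(3))
for n,z in(("die",.012),):
    g=c["frame"][135:205,205:295]; m=((g.min(2)>150)).astype(np.uint8)
    ct=max(cv2.findContours(m,0,2)[0],key=cv2.contourArea);r=cv2.minAreaRect(ct);print(r)
    print([onz(c,q+[205,135],z).round(4).tolist() for q in cv2.boxPoints(r)])
hs=cv2.cvtColor(c["frame"],cv2.COLOR_RGB2HSV)
m=cv2.inRange(hs,(0,0,0),(179,255,45));m[:180]=0;m[245:]=0;m[:,:380]=0;m[:,445:]=0
ct=max(cv2.findContours(m,0,2)[0],key=cv2.contourArea);r=cv2.minAreaRect(cv2.convexHull(ct));print(r,[onz(c,q,.004).round(4).tolist() for q in cv2.boxPoints(r)])
E
```

```text
[ 0.463 -0.343  0.03 ]
[ 0.445 -0.329  0.03 ]
[0.586 0.105 0.03 ]
((41.947998046875, 34.46400451660156), (47.40464782714844, 66.45594787597656), 79.69515228271484)
[[0.6353, 0.2092, 0.012], [0.6626, 0.0349, 0.012], [0.5368, 0.0141, 0.012], [0.51, 0.186, 0.012]]Traceback (most recent call last):
  File "<stdin>", line 14, in <module>
ValueError: max() iterable argument is empty
```

View pics/c1.png

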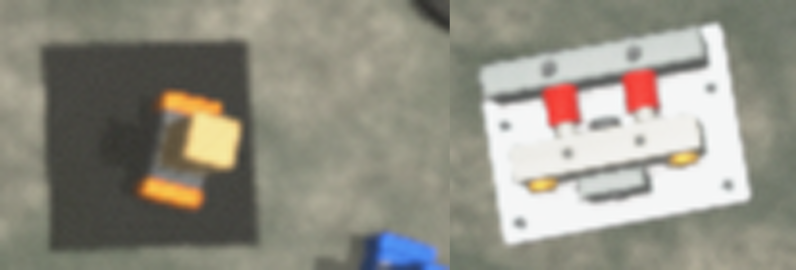

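View die.

The crop confirms the orange-faced mallet, with its strike axis roughly along world x. The die is yawed about 0.17 rad, and the white bed, bosses and collars are visible. Next are wrist close-ups of both.

```bash
python3 - <<'E'
from h import *
bot.reach([0.50,0.09,0.30],down(0.17)); c=vision.read_camera("wrist");np.savez("pics/w1.npz",**c);cv2.imwrite("pics/w1.png",c["frame"][:,:,::-1]);st()
print((-c["view"][:3,:3].T@c["view"][:3,3]).round(3),c["view"][2].round(2),proj(c,[.554,.1055,.012]))
bot.reach([0.40,-0.31,0.27],down(-0.2)); c=vision.read_camera("wrist");np.savez("pics/w2.npz",**c);cv2.imwrite("pics/w2.png",c["frame"][:,:,::-1]);st()
E
```

```text
2.33 p [0.5    0.0908 0.2999] F [-0.6 -0.8  0.5] T [-0.02  0.07  0.01] w 0.0852 g 0.0
[0.487 0.158 0.425] [ 0.05 -0.27 -0.96  0.43] [373.38197411 165.16861565]
 3.9 p [ 0.4006 -0.3092  0.2701] F [ 0.4 -0.   0.5] T [ 0.04 -0.02 -0.02] w 0.0856 g 0.0
```

View pics/w1.png

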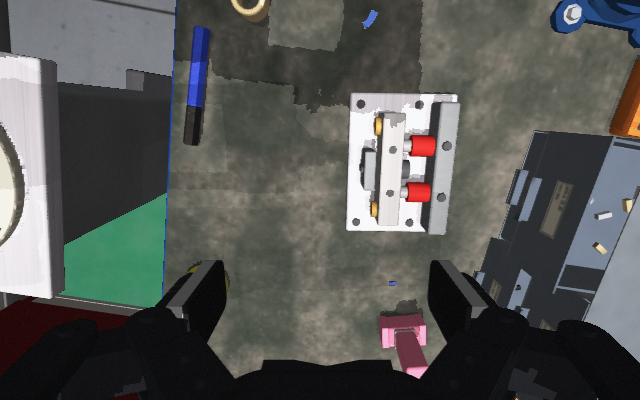

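View pics/w2.png

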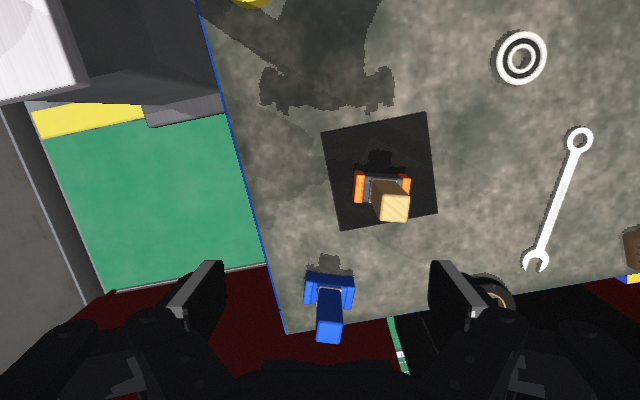

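w1 shows the die bed from (348,93) to (455,232), with bosses at (378,125) and (375,209). w2 shows the mallet with its head at (382,187) and handle top at (395,207), and the mat around it. The blue mallet is at (328,295), which leaves room.

```bash
cat > m.py <<'E'
from h import *
def big(m):return max(cv2.findContours(m,0,2)[0],key=cv2.contourArea)
def rect(c,m,z):
    P=np.array([onz(c,q,z)[:2] for q in cv2.convexHull(big(m))[:,0].astype(float)],np.float32);r=cv2.minAreaRect(P*1000);return np.array(r[0])/1000,r[1],r[2],cv2.boxPoints(r)/1000
def roi(m,x0,x1,y0,y1):
    k=np.zeros_like(m);k[y0:y1,x0:x1]=m[y0:y1,x0:x1];return k
E
python3 - <<'E'
from m import *
c=dict(np.load("pics/w2.npz"));h=cv2.cvtColor(c["frame"],cv2.COLOR_RGB2HSV)
print("tan",h[207,396],"or",h[185,360],h[183,404],"mat",h[150,340],"bed",c["frame"][110,352])
tan=roi(cv2.inRange(h,(12,60,150),(28,165,255)),340,430,150,240)
r=rect(c,tan,.106);print("tan",r[:3])
org=roi(cv2.inRange(h,(3,190,120),(18,255,255)),340,430,150,240)
for ct in cv2.findContours(org,0,2)[0]:
    if cv2.contourArea(ct)>15:
        q=ct[:,0].mean(0);print("org",cv2.contourArea(ct),cv2.boundingRect(ct),onz(c,q,.025).round(4))
mat=roi(cv2.inRange(h,(0,0,0),(179,255,62)),310,445,105,240)
r=rect(c,mat,.004);print("mat",r)
c=dict(np.load("pics/w1.npz"))
f=c["frame"];m=roi(((f.min(2)>165)).astype(np.uint8),340,470,85,240)
r=rect(c,m,.012);print("bed",r)
h=cv2.cvtColor(f,cv2.COLOR_RGB2HSV);b=roi(cv2.inRange(h,(12,90,90),(32,255,255)),365,390,100,225)
for ct in cv2.findContours(b,0,2)[0]:
    if cv2.contourArea(ct)>15:
        M=cv2.moments(ct);q=(M["m10"]/M["m00"],M["m01"]/M["m00"]);print("boss",q,cv2.boundingRect(ct),onz(c,q,.04).round(4))
rd=roi(cv2.inRange(h,(0,180,120),(6,255,255)),390,450,120,215)
for ct in cv2.findContours(rd,0,2)[0]:
    if cv2.contourArea(ct)>15: print("red",cv2.boundingRect(ct),cv2.minAreaRect(ct))
t=vision.read_camera("top");h=cv2.cvtColor(t["frame"],cv2.COLOR_RGB2HSV)
tan=roi(cv2.inRange(h,(12,60,150),(28,165,255)),400,450,190,235);print("toptan",rect(t,tan,.106)[:3])
E
```

```text
tan [ 23  87 248] or [ 17 167 251] [ 17 165 251] mat [30 19 40] bed [127 121 113]
tan (array([ 0.45502954, -0.334849  ]), (24.960643768310547, 25.017894744873047), 75.1038589477539)
mat (array([ 0.46026398, -0.32311258]), (120.35274505615234, 120.15287780761719), 89.61774444580078, array([[ 0.39978743, -0.38288677],
       [ 0.51993763, -0.38368842],
       [ 0.52074057, -0.2633384 ],
       [ 0.40059033, -0.26253673]], dtype=float32))
bed (array([0.58393951, 0.11004326]), (122.874755859375, 168.09793090820312), 8.790619850158691, array([[0.5103791 , 0.18371582],
       [0.53606856, 0.01759247],
       [0.6574999 , 0.0363707 ],
       [0.6318105 , 0.20249406]], dtype=float32))
boss (373.8538461538462, 208.69230769230768) (371, 201, 7, 16) [0.5606 0.0588 0.04  ]
boss (378.2475633528265, 125.75243664717347) (375, 117, 7, 18) [0.5458 0.1527 0.04  ]
red (407, 183, 24, 19) ((418.5, 192.0), (18.0, 23.0), 90.0)
red (410, 136, 25, 21) ((422.3454284667969, 145.59226989746094), (23.720369338989258, 20.024986267089844), 2.8624050617218018)
toptan (array([ 0.45943307, -0.32793353]), (36.81314468383789, 26.28472328186035), 81.28997802734375)
```

```bash
cat >> h.py <<'E'
DY=0.155;DO=np.array([0.5529,0.1053]);EX=np.array([np.cos(DY),np.sin(DY)]);EY=np.array([-EX[1],EX[0]]);ZT=.083
def dp(face,y,z=ZT): # TCP position for striking face at die x=face, y
    return [*(DO+EX*(face-.030)+EY*y),z]
MG=np.array([.455,-.335]);MQ=down(-.26);DQ=down(DY)
E
python3 - <<'E'
from h import *
hand.move_gripper(.06,80)
bot.reach([*MG,.16],MQ); bot.servo_line([*MG,.068],velocity=.12); st("pre")
hand.move_gripper(.0,80); st("grip")
bot.servo_line([*MG,.21],velocity=.15); o=st("lift")
c=vision.read_camera("scene");cv2.imwrite("pics/s2.png",cv2.resize(c["frame"][150:350,240:440,::-1],None,fx=3,fy=3))
bot.reach(dp(-.035,.048,.21),DQ); bot.servo_line(dp(-.035,.048),velocity=.15); st("at")
t=get_obs()["time_s"]; bot.servo_line(dp(-.034,.048),velocity=.03); print(get_obs()["time_s"]-t);st()
c=vision.read_camera("wrist");np.savez("pics/w3.npz",**c);cv2.imwrite("pics/w3.png",c["frame"][:,:,::-1])
E
```

```text
pre 5.81 p [ 0.4555 -0.3354  0.0689] F [1.  0.6 0.3] T [0.   0.03 0.03] w 0.0599 g 0.0
grip 6.21 p [ 0.4555 -0.3354  0.0687] F [-0.3 -0.9  6.3] T [0.05 0.12 0.03] w 0.025 g 78.1
lift 7.31 p [ 0.4544 -0.3346  0.209 ] F [ 0.7 -0.5 -3.2] T [0.01 0.   0.03] w 0.0251 g 78.4
at 10.1 p [0.4819 0.1427 0.0836] F [-0.2 -0.2 -2.3] T [-0.   -0.02 -0.02] w 0.0251 g 78.6
0.25
 10.35 p [0.4828 0.143  0.0837] F [ 0.2  0.5 -2.7] T [-0.04 -0.02  0.04] w 0.025 g 78.6
```

View pics/w3.png

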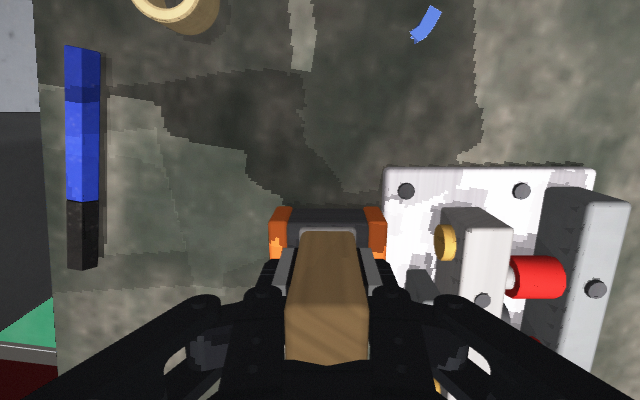

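The mallet is gripped square (head faces at x 270 and 385 px), and the left boss at (446,243) is straight ahead of it. Next I'll probe both bosses gently.

```bash
cat >> h.py <<'E'
def fx():
    return -float(get_obs()["wrist_force"][:2]@EX)
def facex(): return float((get_obs()["position"][:2]-DO)@EX)+.030
def tap(side,start,adv,fc=3.5,fmax=12,end=.02,step=.0007):
    """approach boss from 'start', find contact, then push on by adv; returns contact and final face x (commanded), peak force"""
    y=.048*side
    bot.servo_line(dp(start,y),velocity=.1); bot.dwell(.1); f0=np.mean([fx() for _ in range(3)])
    x=start;con=None;pk=0
    while x<end:
        x+=.001 if con is None else step
        bot.servo_line(dp(x,y),velocity=.02); f=fx()-f0; pk=max(pk,f)
        if con is None and f>fc: con=facex()
        if f>fmax or (con is not None and facex()>=con+adv): break
    r=(con,facex(),pk,f)
    bot.servo_line(dp(-.026,y),velocity=.1)
    print("L" if side>0 else "R","contact %s end %.4f peak %.1f last %.1f t %.1f"%(con and round(con,4),*r[1:],get_obs()["time_s"]));return r
E
python3 - <<'E'
from h import *
c=dict(np.load("pics/w3.npz"))
for y in(.016,.0): print(proj(c,[*(DO+EX*-.034+EY*(.048+y)),.049]).round(0))
print("boss",proj(c,[*(DO+EX*-.003+EY*.048),.034]).round(0))
tap(1,-.011,0)
bot.servo_line(dp(-.026,-.048),velocity=.15)
tap(-1,-.011,0)
E
```

```text
[388. 222.]
[387. 252.]
boss [439. 241.]
L contact -0.0021 end -0.0021 peak 6.0 last 6.0 t 13.8
R contact -0.0017 end -0.0017 peak 4.2 last 4.2 t 17.9
```

```bash
python3 - <<'E'
from h import *
a=tap(-1,-.0035,.0025,fmax=14,step=.001)
bot.servo_line(dp(-.026,.048),velocity=.2)
b=tap(1,-.005,.004,fmax=14,step=.001)
E
```

```text
R contact -0.0001 end 0.0021 peak 14.4 last 14.4 t 21.3
L contact -0.0023 end 0.0022 peak 8.3 last 8.1 t 25.4
```

```bash
sed -i 's/velocity=.1)/velocity=.15)/' h.py; python3 - <<'E'
from h import *
x={1:.0022,-1:.0009};s=-1
bot.servo_line(dp(-.026,-.048),velocity=.25)
for adv in(.0035,.0045,.0045):
    r=tap(s,x[s]-.0022,adv,fmax=14,step=.001)
    d=r[1]-x[s];x[s]=r[1];x[-s]-=.28*max(d,0);print(x)
    s=-s;bot.servo_line(dp(-.026,.048*s),velocity=.25)
E
```

```text
R contact 0.0022 end 0.0058 peak 15.0 last 15.0 t 29.7
{1: 0.0008269934034381536, -1: 0.0058035949877208795}
L contact 0.0023 end 0.0068 peak 8.8 last 8.8 t 33.8
{1: 0.006802970977644384, -1: 0.004130321266943135}
R contact 0.0058 end 0.0102 peak 15.3 last 15.3 t 38.5
{1: 0.00510938541026782, -1: 0.010178841150430863}
```

```bash
python3 - <<'E'
from h import *
tap(1,.0035,.0075,fmax=13,step=.001)
bot.servo_line(dp(-.026,-.048),velocity=.25)
tap(-1,.0055,.005,fmax=13,step=.001)
c=vision.read_camera("wrist");cv2.imwrite("pics/w4.png",c["frame"][:,:,::-1])
E
```

```text
L contact 0.0073 end 0.0100 peak 14.6 last 14.6 t 42.6
R contact 0.0093 end 0.0098 peak 14.4 last 14.4 t 46.3
```

View pics/w4.png

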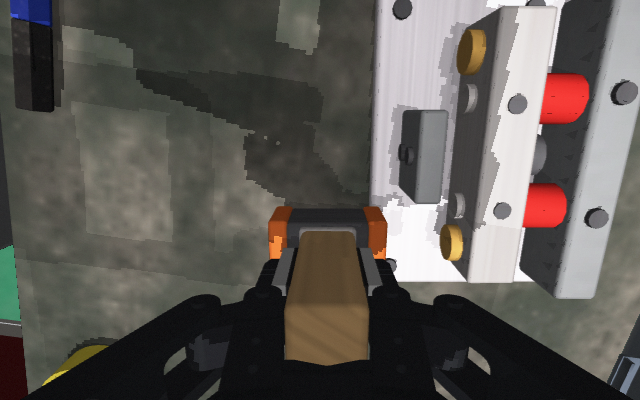

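Both collars touch the plate's rear face with no gap, and both bosses end at the same x under a rise in force, so the plate is square. Now I'll return the mallet.

```bash
python3 - <<'E'
from h import *
bot.servo_line(dp(-.035,-.048,.21),velocity=.25)
bot.reach([*MG,.2],MQ); bot.servo_line([*MG,.085],velocity=.15); bot.servo_line([*MG,.0685],velocity=.04); st("down")
hand.move_gripper(.06); st("open")
bot.servo_line([*MG,.17],velocity=.12); st()
c=vision.read_camera("wrist");t=vision.read_camera("top")
cv2.imwrite("pics/e.png",np.hstack([cv2.resize(c["frame"],(480,300)),cv2.resize(t["frame"][130:255,200:490],(316,300))])[:,:,::-1])
E
```

```text
down 49.88 p [ 0.455  -0.3351  0.0687] F [-0.9  1.   3.7] T [ 0.2   0.38 -0.01] w 0.025 g 81.6
open 50.31 p [ 0.455  -0.335   0.0684] F [-0.1  0.1  0.2] T [-0.03 -0.   -0.05] w 0.0598 g 0.0
 51.31 p [ 0.4546 -0.3347  0.1693] F [-0.4 -0.3 -0.2] T [ 0.02 -0.03  0.01] w 0.0599 g 0.0
```

View pics/e.png

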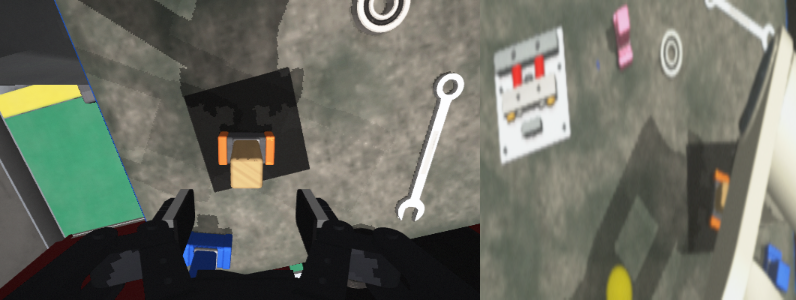

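The mallet stands upright on its mat at (245,150), and the plate sits against both collars.

```bash
python3 -c "
from h import *
print(hand_in())"
```

```text
the job is handed in; nothing more can be done
None
```

I tapped the plate out until it sat squarely against both red collars, with wrist force peaking at about 15 N. The mallet is back upright on its mat, and I handed in at about 51 s; no verdict came back.

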